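Scrape the tile chips into the catch tray and put the scraper away

TASK

Take the scraper that is drying blade-up in the caddy, turn it over, and with it sweep all five tile chips along the raised board and off its end into the catch tray; the chips are sharp, so the fingers must not touch them. Then slide the scraper blade-first, fully down, into the slot of the wooden rack and let go. Leave the jars, bottles and tape roll standing where they are.

Things in the scene. Friction and masses are not known exactly. Their poses are not given: they have to be found in the camera images.
- scraper: Scraper 165 long on one axis: wooden handle 28 wide (y), 26 thick (x), 95 long, then a flat rigid orange blade 66 wide (y), 8 thick (4 in its last 12). Origin: centre of the handle's butt; z runs along handle to blade edge; front and back (x) alike. 110 to 180 g, balances 75 from the butt. Starts blade-up, handle in the caddy's well. Lying flat it rests on its handle, axis 13 above the table.
- scraper_edge (a point): Middle of the scraper's blade edge, 165 from the butt along the scraper's z.
- caddy: Fixed black drying caddy, 78 high. Origin on the table under a well (inside 32 x by 34 y, walls 6, floor at 8) that holds the scraper's handle upright with 3 play, blade's wide side along the caddy's y. Behind it (x 19 to 92, y +-60) a box of stubby brushes that stand up to 135 high. Its front (-x, roughly to the robot) and both sides of the well are clear.
- station: Fixed raised work board with catch tray at its +x end. Origin on the table under the board's middle. Board top 45 above the table, x -90 to 90, y -58 to 58, between plywood cheeks 8 thick, 57 high, that run on to x = 182. Tray beyond the board's edge: inside x 90 to 174, y -58 to 58, blue floor 6 above the table, end wall 40 high. The board's -x end, towards the robot, is open.
- rack: Fixed wooden tool rack, base 120 (x) by 110 (y), about 105 high, that holds the slanted slot. Origin on the table under the middle of its base.
- rack_slot: The rack's slot for the scraper's blade. Origin at the middle of its mouth, 88 above the table; z points out of the slot along its depth: up, leaning 45 degrees to the rack's -x (robot) side. y runs along the slot's length. Slot 72 long (y), 12 wide (x; mouth flared to 26 over the top 10), 62 deep, closed below; wood 22 thick before and behind.
- chip0: Loose sharp tile chip, blue, about 20 x 16, 8 thick, 11 g, lying on the board at the start. Origin at the middle of its underside.
- chip1: Loose sharp tile chip, red, 18 x 18, 8 thick, 11 g, lying on the board at the start. Origin at the middle of its underside.
- chip2: Loose sharp tile chip, yellow, about 22 x 14, 8 thick, 11 g, lying on the board at the start. Origin at the middle of its underside.
- chip3: Loose sharp tile chip, green, about 18 x 16, 8 thick, 11 g, lying on the board at the start. Origin at the middle of its underside.
- chip4: Loose sharp tile chip, white, 20 x 17, 8 thick, 11 g, lying on the board at the start. Origin at the middle of its underside.
- white_jar: Bystander: clear squat paint jar with white lid, radius 24, 50 high. Origin at the middle of its underside. Loose; leave it where it is.
- paint_bottle: Bystander: small white paint bottle, red label, radius 17, 78 high. Origin at the middle of its underside. Loose; leave it where it is.
- glue_bottle: Bystander: slim amber glue bottle, radius 15, 95 high. Origin at the middle of its underside. Loose; leave it where it is.
- red_jar: Bystander: squat jar with red label, radius 28, 46 high. Origin at the middle of its underside. Loose; leave it where it is.
- cream_bottle: Bystander: small cream-painted wine bottle, radius 31, 192 high. Origin at the middle of its underside. Loose; leave it where it is.
- tape_roll: Bystander: yellow tape roll lying flat, outer radius 46, inner 38, 25 high. Origin at the middle of its underside. Loose; leave it where it is.
Things that resemble listed ones, but are neither listed nor needed, are in the scene too. There is more than one size of the scraper; the job needs the smaller. What is shaped like the rack but red is not meant.

How it is judged:
On the way:
1. all five chips lie in the catch tray (x of chip0 in the frame of station between 0.09 and 0.178 m and y of chip0 in the frame of station between -0.06 and 0.06 m and z of each of chip0, chip1, chip2, chip3, chip4 in the frame of station below 0.036 m and x of chip1 in the frame of station between 0.09 and 0.178 m and y of chip1 in the frame of station between -0.06 and 0.06 m and x of chip2 in the frame of station between 0.09 and 0.178 m and y of chip2 in the frame of station between -0.06 and 0.06 m and x of chip3 in the frame of station between 0.09 and 0.178 m and y of chip3 in the frame of station between -0.06 and 0.06 m and x of chip4 in the frame of station between 0.09 and 0.178 m and y of chip4 in the frame of station between -0.06 and 0.06 m), for 0.2 s.
At the end, for the whole second after the job is handed in: All five chips lie inside the catch tray (below the board's level), and the scraper rests in the rack's slot blade-first, its edge at least 50 mm below the mouth (the slot is 62 deep), within 8 mm of the slot's middle both ways and within 0.15 rad of the slot's direction, at rest (all of step 1 and z of scraper_edge in the frame of rack_slot between -0.068 and -0.05 m and x of scraper_edge in the frame of rack_slot between -0.008 and 0.008 m and y of scraper_edge in the frame of rack_slot between -0.008 and 0.008 m and angle between the z axis of scraper and the z axis of rack_slot, either way round below 0.15 rad and linear speed of scraper below 0.02 m/s); the robot touches nothing.
It fails at once if the fingers touch a chip (over 0.5 N) (contact force between the fingers and chip0 above 0.5 N or contact force between the fingers and chip1 above 0.5 N or contact force between the fingers and chip2 above 0.5 N or contact force between the fingers and chip3 above 0.5 N or contact force between the fingers and chip4 above 0.5 N).
It fails at once if a jar, bottle or the tape roll is moved by more than 25 mm or knocked over (distance of any of white_jar, paint_bottle, glue_bottle, red_jar, cream_bottle, tape_roll from where it was at the start of the episode above 0.025 m or angle between any of white_jar, paint_bottle, glue_bottle, red_jar, cream_bottle, tape_roll's own z axis and vertical above 0.5 rad).
It also fails if it takes over 72 s, if anything falls off the work surface, if the arm or the gripper's body presses on something with over 40 N, if the wrist force passes 120 N, or if a joint passes its speed limit or range.

ROBOT

A 7-joint arm with a two-finger parallel gripper is mounted at the origin on the work surface. World frame = base frame: x ahead of the robot, y to its left, z up, the work surface at z = 0. Lengths are in m, angles in rad, forces in N, time in s.
With the tool pointing down it reaches from about 0.35 to 0.9 m from the base axis. Payload 19.9 kg.
Tool frame: the origin (TCP) lies between the finger pads; the fingertips stand ahead of it and the grasp point (between the pads) lies 6 mm ahead of it (bot.finger_overhang is the z of the fingertips in the tool frame, in m); z points along the fingers, y is the line along which they close (so a half turn about z gives the same grasp; the last joint's range is limited). The gripper opens to 94 mm and grips with 3 to 60 N. Pads are 16 mm wide; open, the fingers measure 119 mm over their backs; the gripper's body (75 mm by 177 mm) begins 78 mm behind the grasp point.
Start: joints at [1.226, 0.417, -0.01, 1.614, 0.005, 1.111, -0.053], TCP at [0.186, -0.597, 0.23] pointing down, gripper open.
Joint ranges: [-2.81, 2.81], [-0.39, 2.02], [-1.27, 1.25], [0.06, 2.57], [-1.19, 4.33], [0.19, 2], [-2.82, 2.82]. Speed limits (rad/s): [1.89, 1.89, 2.39, 2.39, 3.01, 3.01, 3.01].

INTERFACE

Orientations are given as a rotation vector (axis times angle).
In Python, from rig import observe, capture, job, spot_in, masks_of, spot_point, bot gives the robot as it stands. The module is installed in compiled form; this text tells all that it offers.
- The arm moves only by the tool arm_command, never from a script. Its argument "series" is a list of rows, each a list of 3 entries, a list of its own where there are three numbers: the closure, from 0 (fully open) to 1 (shut), then the shift along the world's x, y, z in mm, then the turn, a rotation vector about the world's x, y, z in degrees. In form: [[fingers, [tx, ty, tz], [wx, wy, wz]], ...]. A call has 1 to 12 rows; each row shifts and turns the commanded pose from where the row before left it; what a row does not reach is not made up. A row lasts 1/10 s, in which the tool goes at most 50 mm and 8.59 degrees, less where a joint would pass 70% of its speed; a pose out of reach is approached as far as the arm can. A call is refused whole if a number of a shift passes 50 or a number of a turn 8.59, either way. A call with a gripper value outside its range is refused whole. The fingers move at their own pace and stop on an object; the grip force is fixed at half the most. Time passes only in rows, so rows that do not move let the fingers close. It gives the time, the measured TCP pose, the force, the opening and the grip force at its end, in the units of the state.
- observe(): the state, without advancing time (a new reading comes with each control period).
- capture(name): name is "scene" or "top" or "wrist"; returns a dict with "image" (384x512x3 uint8, blue, green, red), "fov_y" (degrees; the focal length in pixels is half the picture's height over the tangent of half this angle, whatever the lens; pixels are square), "cx", "cy" (the principal point, pixels), "rvec" (rotation vector, rad) and "tvec" (3), from world to camera coordinates, as OpenCV has them. Camera axes: x right, y down, z forward; pixel columns grow to the right and rows downward; lengths in m; the calibration is good to about 2 mm. The wrist camera is an equidistant fisheye: a pixel r from the principal point sees the ray r / f radians off the axis. A picture is of the moment at which its call begins. There is no depth.
- job.hand_in(): hands the job in; it is judged then, once.
Trained networks look in the newest picture that a camera, given by its name, has taken for a name from the list of things; names that differ only in an ending like _2 or _b are one class to them, and where a whole thing is asked for, a point or a joint stands for the part that bears it (a point fixed in the world has none). Each returns a list of dicts, best first, with "confidence" (0 to 1); they miss things now and then, are a little off and sometimes report something else, mostly with a low value. They report only what shows in the picture. A call takes as long as a camera call. They do not tell look-alikes from the thing itself.
- spot_in(camera, thing): "at" ([x, y, z] in m, in world coordinates, good to about 4 mm: the middle of the surface that is visible of it).
- masks_of(camera, thing): "pixels" (384x512 bool, what is visible of it).
- spot_point(camera, thing): "at" ([x, y, z] in m, in world coordinates, good to about 4 mm: a listed point, or the origin of a listed thing).
The state is a dict: "time": time; "q": joint angles; "joint_vel": joint speeds; "effort": joint torques, N m; "tool_pos": TCP position; "ee_rot": TCP orientation; "wrist_force": force on the tool from outside, world axes, zero at the start; "moment": the same for the moment, N m; "width": finger opening in m; "gripper_force": force on a finger pad.
Only numpy, scipy, OpenCV 4.12 (cv2) and the standard library are available. Lean on these libraries where they do the work, as an engineer would, in place of code of your own. Each camera call takes 0.05 s, during which the arm holds its last target. There are 200 camera calls.

## Working session

There is one attempt and no reset: what is moved stays moved. The work goes in short steps, Python scripts to look and compute and a tool call to move; the robot and the scene stay as the last step left them, time stands still between calls to the robot, and variables do not carry over. Pictures are saved under pics/ and viewed, at most 10 in all, crops included, and the job is handed in when it is done.

Besides the shell and the picture viewer there is one more tool, called after "Emit:" by a JSON object that holds its "fn" and its "kwargs". arm_command: Moves the arm, as the interface text tells. Its arguments: {"type":"object","properties":{"series":{"type":"array"}},"required":["series"]}

```bash
mkdir -p pics; python3 - <<'E'
from rig import *
import cv2,numpy as np
np.set_printoptions(precision=3,suppress=True)
s=observe();print(s['time'],s['tool_pos'],s['ee_rot'],s['width'],bot.finger_overhang)
for c in ['scene','top']:
    d=capture(c);cv2.imwrite(f'pics/{c}0.png',d['image']);print(c,d['fov_y'],d['cx'],d['cy'],d['rvec'],d['tvec'])
    for t in ['scraper','caddy','station','rack','rack_slot','scraper_edge']:
        print(t,[(np.round(r['at'],3).tolist(),round(r['confidence'],2)) for r in spot_point(c,t)])
    if c=='top':
        for i in range(5): print(i,[(np.round(r['at'],3).tolist(),round(r['confidence'],2)) for r in spot_point(c,f'chip{i}')])
E
```

```text
0.0 [ 0.186 -0.596  0.23 ] [-3.105 -0.474  0.   ] 0.09391040210898392 0.025
scene 46.137420861192254 257.9425139956896 195.32331061701237 [ 2.155  0.739 -0.354] [-0.435 -0.092  1.756]
scraper [([0.523, -0.326, 0.01], 0.95), ([0.417, -0.322, -0.001], 0.59)]
caddy [([0.525, -0.328, -0.001], 0.78)]
station [([0.513, -0.033, 0.001], 0.75), ([0.579, -0.52, -0.003], 0.45)]
rack [([0.31, 0.212, -0.006], 0.84), ([0.582, -0.048, 0.046], 0.65), ([0.492, 0.334, 0.003], 0.62)]
rack_slot [([0.464, 0.342, 0.088], 0.74), ([0.288, 0.217, 0.091], 0.55)]
scraper_edge [([0.524, -0.325, 0.172], 0.95), ([0.42, -0.328, 0.231], 0.9), ([0.723, 0.32, -0.002], 0.64), ([0.484, -0.058, 0.048], 0.51)]
top 44.32857935469455 259.56876868209577 196.33590104508121 [ 2.158 -2.215  0.089] [0.02  0.512 1.889]
scraper [([0.421, -0.324, 0.0], 0.8), ([0.519, -0.326, 0.007], 0.63)]
caddy [([0.525, -0.325, 0.002], 0.81)]
station [([0.517, -0.037, -0.006], 0.63)]
rack [([0.314, 0.213, 0.0], 0.6), ([0.485, 0.331, 0.001], 0.57), ([0.464, 0.345, 0.088], 0.26)]
rack_slot [([0.288, 0.218, 0.087], 0.93), ([0.465, 0.345, 0.091], 0.62)]
scraper_edge [([0.522, -0.326, 0.174], 0.55), ([0.419, -0.326, 0.226], 0.48), ([0.52, -0.328, 0.004], 0.39)]
0 [([0.472, -0.029, 0.047], 0.59), ([0.578, -0.051, 0.044], 0.5), ([0.482, -0.058, 0.042], 0.36)]
1 [([0.472, -0.029, 0.047], 0.59), ([0.578, -0.051, 0.044], 0.5), ([0.482, -0.058, 0.042], 0.36)]
2 [([0.472, -0.029, 0.047], 0.59), ([0.578, -0.051, 0.044], 0.5), ([0.482, -0.058, 0.042], 0.36)]
3 [([0.472, -0.029, 0.047], 0.59), ([0.578, -0.051, 0.044], 0.5), ([0.482, -0.058, 0.042], 0.36)]
4 [([0.472, -0.029, 0.047], 0.59), ([0.578, -0.051, 0.044], 0.5), ([0.482, -0.058, 0.042], 0.36)]
```

View pics/scene0.png

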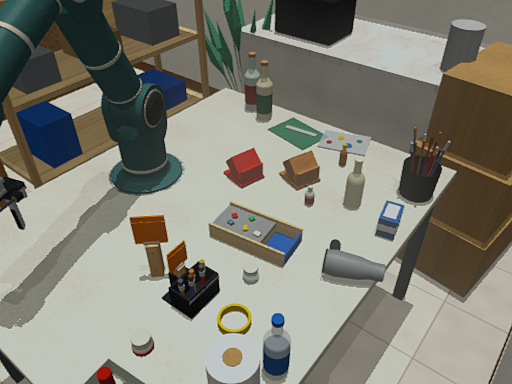

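View pics/top0.png

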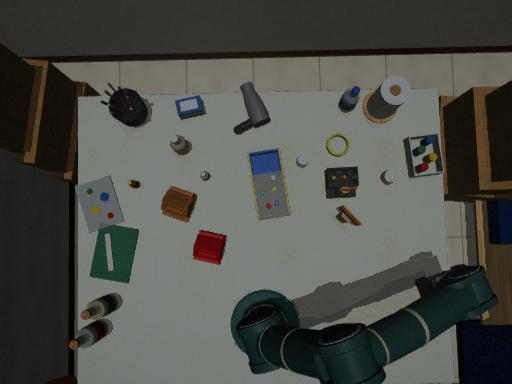

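The scene view shows the target scraper in the black caddy (177,262), with the big decoy scraper beside it (150,240). The station is at (255,232), the wooden rack at (300,168) and the red decoy rack at (243,166). The top view shows the same layout: station (268,184), rack (179,203), caddy (341,182).

```bash
cat > h.py <<'E'
from rig import *
import cv2,numpy as np
from scipy.spatial.transform import Rotation as Ro
np.set_printoptions(precision=4,suppress=True)
def K(d):
    f=d['image'].shape[0]/2/np.tan(np.radians(d['fov_y'])/2)
    return np.array([[f,0,d['cx']],[0,f,d['cy']],[0,0,1]])
def onplane(d,uv,z):
    R=Ro.from_rotvec(d['rvec']).as_matrix();c=-R.T@np.array(d['tvec'])
    uv=np.atleast_2d(uv).astype(float)
    r=np.c_[uv,np.ones(len(uv))]@np.linalg.inv(K(d)).T@R
    return c+r*((z-c[2])/r[:,2])[:,None]
def proj(d,P):
    return cv2.projectPoints(np.atleast_2d(P).astype(float),np.array(d['rvec']),np.array(d['tvec']),K(d),None)[0][:,0]
E
python3 - <<'E'
from h import *
D={}
for c in ['top','scene']:
    d=D[c]=capture(c)
    for t in 'white_jar paint_bottle glue_bottle red_jar cream_bottle tape_roll'.split():
        print(c,t,[(np.round(r['at'],3).tolist(),round(r['confidence'],2)) for r in spot_point(c,t)][:2])
    for t,z in [('station',.057),('caddy',.078),('rack',.1),('scraper',.17)]:
        for m in masks_of(c,t)[:3]:
            p=m['pixels'];v,u=np.nonzero(p)
            W=onplane(d,np.c_[u,v],z)[:,:2].astype(np.float32)
            r=cv2.minAreaRect(W*1000)
            print(c,t,round(m['confidence'],2),len(u),np.round(r[0]),np.round(r[1]),round(r[2],1))
a=D['top']['image'][110:250,155:395];b=D['scene']['image'][200:320,120:320]
cv2.imwrite('pics/a.png',cv2.resize(a,None,fx=3.3,fy=3.3,interpolation=cv2.INTER_CUBIC))
cv2.imwrite('pics/b.png',cv2.resize(b,None,fx=4,fy=4,interpolation=cv2.INTER_CUBIC))
E
```

```text
top white_jar [([0.658, -0.168, -0.001], 0.49)]
top paint_bottle [([0.6, 0.226, -0.004], 0.54)]
top glue_bottle [([0.575, 0.511, -0.002], 0.58)]
top red_jar [([0.576, -0.518, -0.002], 0.45), ([0.572, 0.511, -0.005], 0.19)]
top cream_bottle [([0.719, 0.318, 0.002], 0.79)]
top tape_roll [([0.717, -0.317, -0.0], 0.69)]
top station 0.7 2288 [558. -30.] [276. 139.] 6.6
top caddy 0.71 830 [ 556. -317.] [130. 119.] 88.5
top rack 0.87 872 [317. 208.] [114. 116.] 76.8
top rack 0.71 883 [487. 325.] [121. 114.] 70.6
top scraper 0.59 284 [ 411. -314.] [99. 56.] 43.1
top scraper 0.58 98 [ 516. -321.] [24. 68.] 8.0
scene white_jar [([0.655, -0.17, 0.001], 0.56), ([0.578, -0.521, -0.002], 0.19)]
scene paint_bottle [([0.604, 0.227, -0.002], 0.56)]
scene glue_bottle [([0.577, 0.516, -0.002], 0.66)]
scene red_jar [([0.579, -0.518, -0.001], 0.91), ([0.723, 0.323, 0.0], 0.28)]
scene cream_bottle [([0.725, 0.322, 0.001], 0.92)]
scene tape_roll [([0.714, -0.317, 0.002], 0.76)]
scene station 0.93 3436 [579. -52.] [290. 182.] 7.9
scene caddy 0.67 1957 [ 585. -338.] [162. 151.] 89.0
scene caddy 0.58 133 [595. 467.] [ 27. 147.] 25.5
scene rack 0.97 1087 [367. 144.] [146. 222.] 53.6
scene rack 0.9 1061 [546. 268.] [173. 176.] 66.9
scene scraper 0.66 522 [ 554. -349.] [ 52. 123.] 46.9
scene scraper 0.65 1510 [ 460. -351.] [ 95. 250.] 56.1
```

View pics/a.png

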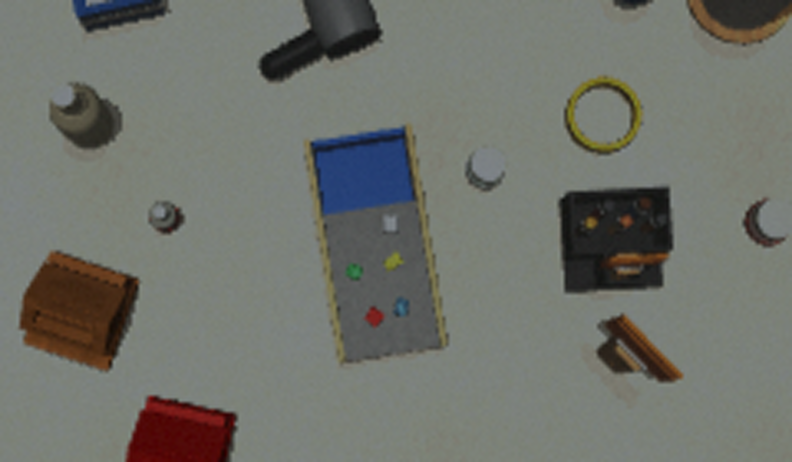

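View pics/b.png

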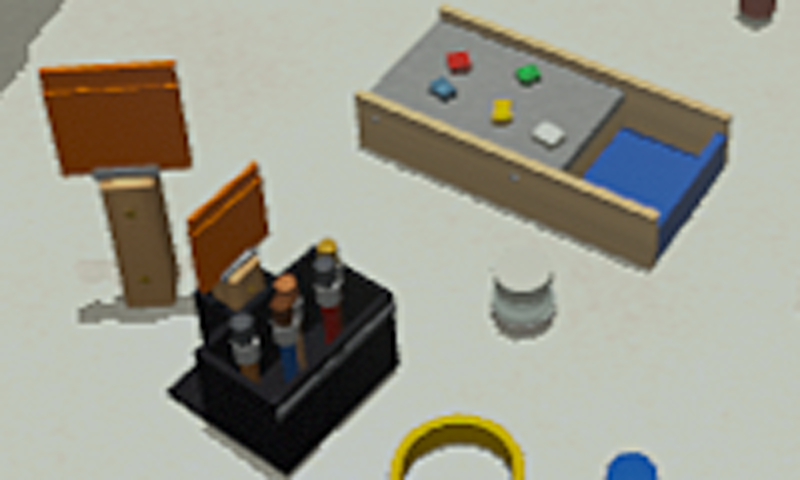

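The top crop shows the station yawed about +9°, the caddy about +2° and the wooden rack about -16°. The chips sit mid-board, and the big scraper stands free in front of the caddy. In the scene crop the small blade is upright in the well, so a top grasp on the blade looks clear.

My plan has four parts:
1. Lift the scraper by its blade.
2. Lay it flat on the table.
3. Regrasp it by the handle.
4. Sweep the chips, then go to the rack.

Emit:
{"fn": "arm_command", "kwargs": {"series": [[0,[28,22.5,8],[0,0,-1.25]],[0,[28,22.5,8],[0,0,-1.25]],[0,[28,22.5,8],[0,0,-1.25]],[0,[28,22.5,8],[0,0,-1.25]],[0,[28,22.5,8],[0,0,-1.25]],[0,[28,22.5,8],[0,0,-1.25]],[0,[28,22.5,8],[0,0,-1.25]],[0,[28,22.5,8],[0,0,-1.25]],[0,[28,22.5,8],[0,0,-1.25]],[0,[28,22.5,8],[0,0,-1.25]],[0,[28,22.5,8],[0,0,-1.25]],[0,[28,22.5,8],[0,0,-1.25]]]}}

```text
time: 3.25
tool_pos: [0.5234, -0.3255, 0.3269]
ee_rot: [3.141, 0.063, 0.0]
wrist_force: [-1.0, -0.4, 0.4]
width: 0.0941
gripper_force: 0.0
```

```bash
python3 - <<'E'
from h import *
s=observe();T=Ro.from_rotvec(s['ee_rot']).as_matrix()
print(s['time'],s['q'],s['tool_pos'],'\n',T)
d=capture('wrist');print(d['fov_y'],d['cx'],d['cy'],d['rvec'],d['tvec'])
for t in ['scraper_edge']:
  print([(np.round(r['at'],3).tolist(),round(r['confidence'],2)) for r in spot_point('wrist',t)])
cv2.imwrite('pics/w1.png',d['image'])
# geometry from top0 pixels
t=capture('top')
cr=np.array([[307,142],[343,362],[445,346],[408,125]])/3.3+[155,110]
W=onplane(t,cr,.057);print('station corners',W)
ch=np.array([[390,223],[394,261],[354,271],[374,316],[401,306]])/3.3+[155,110]
C=onplane(t,ch,.053)[:,:2]
e=(W[0]-W[1]+W[3]-W[2])[:2];yaw=np.arctan2(e[1],e[0]);c=np.array([np.cos(yaw),np.sin(yaw)]);n=np.array([-c[1],c[0]])
mid=W.mean(0)[:2]; o=mid-.046*c
print('yaw',np.degrees(yaw),'origin',o); print('chips white yellow green red blue station frame\n',np.c_[(C-o)@c,(C-o)@n])
r=np.array([[38,312],[95,328],[50,255],[137,280]])/3.3+[155,110]
W=onplane(t,r,.09);print('rack yaws',[np.degrees(np.arctan2(*(W[i]-W[i+1])[[1,0]]))-90 for i in (0,2)])
E
```

```text
3.25 [ 0.6271  0.337  -0.1587  1.5102  0.0543  1.2985 -1.0681] [ 0.5234 -0.3255  0.3269] 
 [[ 0.9992  0.04    0.0002]
 [ 0.04   -0.9992 -0.0001]
 [ 0.0002  0.0001 -1.    ]]
65.70646984690485 256.5131073373374 191.48345863737202 [-2.11    2.0286  0.2859] [-0.3455  0.4347  0.6255]
[([0.522, -0.326, 0.173], 0.89), ([0.423, -0.326, 0.229], 0.8)]
station corners [[ 0.6836  0.0478  0.057 ]
 [ 0.4166  0.0113  0.057 ]
 [ 0.4325 -0.1114  0.057 ]
 [ 0.7013 -0.075   0.057 ]]
yaw 7.745228244339528 origin [ 0.5129 -0.038 ]
chips white yellow green red blue station frame
 [[ 0.0678 -0.0212]
 [ 0.0215 -0.0185]
 [ 0.0173  0.0311]
 [-0.0402  0.0161]
 [-0.0335 -0.0179]]
rack yaws [np.float64(-17.168867219079914), np.float64(-17.55156881036173)]
```

View pics/w1.png

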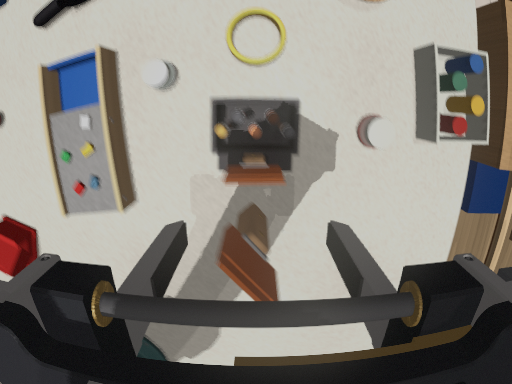

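Emit:
{"fn": "arm_command", "kwargs": {"series": [[0,[-1,0,-40],[0,0,0]],[0,[0,0,-40],[0,0,0]],[0,[0,0,-40],[0,0,0]],[0,[0,0,-30],[0,0,0]],[0,[0,0,-18],[0,0,0]],[0,[0,0,0],[0,0,0]],[1,[0,0,0],[0,0,0]],[1,[0,0,0],[0,0,0]],[1,[0,0,0],[0,0,0]],[1,[0,0,0],[0,0,0]],[1,[0,0,0],[0,0,0]],[1,[0,0,0],[0,0,0]]]}}

```text
time: 4.6
tool_pos: [0.5218, -0.3267, 0.1592]
ee_rot: [3.14, 0.065, 0.002]
wrist_force: [-0.2, 0.9, 6.8]
width: 0.0659
gripper_force: 29.9
```

```bash
cat > kin.py <<'E'
from h import *
from scipy.optimize import least_squares
Q=np.array([[1.226,.417,-.01,1.614,.005,1.111,-.053],[0.6271,0.337,-0.1587,1.5102,0.0543,1.2985,-1.0681]])
P=np.array([[.186,-.597,.23],[.5234,-.3255,.3269]])
RV=np.array([[-3.105,-.474,0],[3.141,.063,0]])
s=observe();Q=np.vstack([Q,s['q']]);P=np.vstack([P,s['tool_pos']]);RV=np.vstack([RV,s['ee_rot']])
Y=lambda a:Ro.from_euler('y',a);Z=lambda a:Ro.from_euler('z',a)
def fk(q,sg,p):
    R=Z(p[0]+sg*q[0]);x=np.array([0,0,p[1]])
    R=R*Y(q[1])*Z(sg*q[2]);x=x+R.apply([0,0,p[2]])
    R=R*Y(q[3])*Z(sg*q[4]);x=x+R.apply([0,0,p[3]])
    R=R*Y(q[5]);x=x+R.apply([0,0,p[4]])
    return x,R*Z(sg*q[6]+p[5])
def res(p,sg):
    o=[]
    for q,x,r in zip(Q,P,RV):
        a,R=fk(q,sg,p);o+=list(a-x)+list(.2*(R.inv()*Ro.from_rotvec(r)).as_rotvec())
    return o
if __name__=='__main__':
    print(s['q'],s['tool_pos'],s['width'])
    for sg in (1,-1):
        b=min((least_squares(res,[a,.36,.42,.4,.25,c],args=(sg,)) for a in (-2.5,0,2) for c in (0,1.57,3.14,-1.57)),key=lambda r:r.cost)
        print(sg,b.cost,b.x)
E
python3 kin.py
```

```text
[ 0.6239  0.4778 -0.1513  1.7004  0.0842  0.9684 -1.088 ] [ 0.5218 -0.3267  0.1592] 0.0658567191777449
1 0.11268806501723774 [  0.9684 459.8827  -4.7241   1.4801 454.6893  -0.8586]
-1 5.327999128042583e-07 [-0.0498 -0.675   0.505   0.4689 -0.6512 -4.7621]
```

```bash
cat > ik.py <<'E'
from kin import *
LO=np.array([-2.81,-.39,-1.27,.06,-1.19,.19,-2.82]);HI=np.array([2.81,2.02,1.25,2.57,4.33,2,2.82])
def par(d1): return [-.0498,d1,.505,.4689,d1+.0238,-4.7621]
def ik(pos,R,d1=.36,q0=None):
    f=lambda q:np.r_[10*(fk(q,-1,par(d1))[0]-pos),2*(fk(q,-1,par(d1))[1].inv()*R).as_rotvec(),.001*(q-q0)]
    r=least_squares(f,np.clip(q0,LO+.01,HI-.01),bounds=(LO,HI));e=f(r.x)
    return r.x,np.linalg.norm(e[:3])*100,np.degrees(np.linalg.norm(e[3:6])/2)
def tool(az,tau,flip=False):
    """closing axis tangential, tilted back by tau (deg): t=(-sin,-cos) along az"""
    u=np.array([np.cos(np.radians(az)),np.sin(np.radians(az)),0]);up=np.array([0,0,1.])
    t=-np.sin(np.radians(tau))*u-np.cos(np.radians(tau))*up
    y=np.cross(u,up)*(-1 if flip else 1)   # current pose: tool y = -world y
    return Ro.from_matrix(np.c_[np.cross(y,t),y,t])
E
python3 - <<'E'
from ik import *
q0=np.array(Q[-1])
print((tool(0,0).inv()*Ro.from_rotvec(RV[-1])).as_rotvec())
for d1 in (.3,.36):
  for n,p,az,ta in [('lift',[.522,-.327,.27],2,0),('lay',[.32,-.53,.09],-60,55),('lay',[.32,-.53,.09],-60,65),('regrasp',[.26,-.45,.02],-60,-15),('regrasp0',[.26,-.45,.02],-60,0),
     ('sw0',[.36,-.06,.15],8,45),('sw1',[.55,-.04,.15],8,45),('sw1',[.55,-.04,.15],8,60),('rack',[.42,.355,.13],-17,30),('rack',[.42,.355,.13],-17,45)]:
    for fl in (0,1):
      q,e,a=ik(np.array(p),tool(az,ta,fl),d1,q0); print(d1,n,ta,fl,round(e,1),round(a,1),q)
E
```

```text
[-0.0006  0.0012 -0.0411]
0.3 lift 0 0 0.0 0.0 [ 0.6307  0.3719 -0.1591  1.5901  0.0622  1.1845 -1.0769]
0.3 lift 0 1 0.0 0.0 [ 1.1741  0.5199 -0.9441  1.5901  0.4367  1.2576  1.7616]
0.3 lay 55 0 3.4 2.2 [ 0.9926  1.1505 -0.0206  0.9135 -0.      2.     -1.6435]
0.3 lay 55 1 3.4 2.2 [ 0.9926  1.1505 -0.0207  0.9135  0.      2.      1.4981]
0.3 lay 65 0 16.5 10.5 [ 0.9969  1.1526 -0.0266  0.9409  0.      2.     -1.6474]
0.3 lay 65 1 16.5 10.5 [ 0.9969  1.1526 -0.0266  0.9409  0.      2.      1.4943]
0.3 regrasp -15 0 0.0 0.0 [ 0.9029  0.4653  0.1094  2.2134 -0.2345  0.2088 -1.4004]
0.3 regrasp -15 1 0.0 0.0 [ 1.4459  0.5213 -0.5282  2.2134  0.916   0.3172  0.6779]
0.3 regrasp0 0 0 0.0 0.0 [ 0.8619  0.5443  0.1661  2.0135 -0.1533  0.5954 -1.4864]
0.3 regrasp0 0 1 0.0 0.0 [ 1.518   0.6394 -0.6566  2.0135  0.6087  0.6907  0.9948]
0.3 sw0 45 0 0.0 0.0 [ 0.1489  0.5762 -0.1963  1.8349  0.1977  1.5302 -1.5817]
0.3 sw0 45 1 49.6 51.7 [-0.5777  1.2032  1.25    1.7771 -0.5402  1.839  -2.82  ]
0.3 sw1 45 0 0.0 0.0 [ 0.037   0.8598 -0.1322  1.2823  0.1738  1.7906 -1.5544]
0.3 sw1 45 1 57.3 59.8 
[... 1469 characters left out ...]
192  1.1931  1.25    1.7362 -0.6392  1.8142 -2.82  ]
0.36 sw1 45 0 0.0 0.0 [ 0.013   0.9542 -0.1157  1.1366  0.1684  1.8398 -1.5467]
0.36 sw1 45 1 64.9 61.4 [-0.5095  1.1927  1.25    1.3885 -0.7425  1.8649 -2.82  ]
0.36 sw1 60 0 7.9 5.0 [-0.1759  1.0941  0.2454  1.0051 -0.      2.     -1.3686]
0.36 sw1 60 1 66.1 61.3 [-0.6237  1.3994  1.25    1.1552 -0.4091  2.     -2.82  ]
0.36 rack 30 0 0.0 0.0 [-0.2964  0.6817 -0.3089  1.5937 -0.1915  1.2626 -2.3499]
0.36 rack 30 1 0.0 0.0 [ 0.1083  0.9024 -0.9833  1.5937  0.2878  1.2815  0.3855]
0.36 rack 45 0 0.0 0.0 [-0.2367  0.8534 -0.3164  1.434  -0.2794  1.4828 -2.2777]
0.36 rack 45 1 0.0 0.0 [ 0.1162  1.0743 -0.9738  1.434   0.1883  1.4648  0.4712]
```

Emit:
{"fn": "arm_command", "kwargs": {"series": [[1,[0,0,40],[0,0,0]],[1,[0,0,40],[0,0,0]],[1,[0,0,40],[0,0,0]],[1,[0,-39,0],[0,0,-5]],[1,[0,-39,0],[0,0,-7]],[1,[0,-39,0],[0,0,-7]],[1,[0,-39,0],[0,0,-7]],[1,[-40,0,0],[0,0,-7]],[1,[-40,0,0],[0,0,-7]],[1,[-40,10,0],[0,0,-7]],[1,[-40,10,0],[0,0,-7]],[1,[-40,10,0],[0,0,-8]]]}}

```text
time: 5.8
tool_pos: [0.3196, -0.4519, 0.2783]
ee_rot: [-2.721, 1.569, 0.0]
wrist_force: [-0.2, -0.3, -0.7]
width: 0.0656
gripper_force: 30.0
```

Emit:
{"fn": "arm_command", "kwargs": {"series": [[1,[-36,10,0],[0,0,0]],[1,[-36,10,0],[5.4,3.1,0]],[1,[0,0,0],[5.4,3.1,0]],[1,[0,0,0],[5.4,3.1,0]],[1,[0,0,0],[5.4,3.1,0]],[1,[0,0,0],[5.4,3.1,0]],[1,[0,0,0],[5.4,3.1,0]],[1,[0,0,0],[5.4,3.1,0]],[1,[0,0,0],[5.4,3.1,0]],[1,[0,0,-20],[0,0,0]],[1,[0,0,-20],[0,0,0]],[1,[0,0,0],[0,0,0]]]}}

```text
time: 7.0
tool_pos: [0.2491, -0.4319, 0.2363]
ee_rot: [-2.182, 1.251, 1.013]
wrist_force: [0.1, 0.9, -2.2]
width: 0.066
gripper_force: 30.0
```

```bash
python3 kin.py; python3 - <<'E'
from h import *
s=observe();T=Ro.from_rotvec(s['ee_rot']).as_matrix();print(s['time'],s['wrist_force'],'\n',T)
for c in ['scene','top']:
    d=capture(c)
    for t in ['scraper','scraper_edge']:
        print(c,t,[(np.round(r['at'],3).tolist(),round(r['confidence'],2)) for r in spot_point(c,t)])
E
```

```text
[ 0.9099  0.7158  0.154   1.3871 -0.0876  1.9203 -1.5297] [ 0.2491 -0.4319  0.2363] 0.06604762996402934
1 0.2135462845644014 [-1.8975 -1.091   2.2132 -0.3705  0.8194  3.2551]
-1 4.723192303079423e-05 [-0.0511  0.3034  0.4808  0.4787  0.3     1.5259]
7.0 [ 0.1404  0.8845 -2.1927] 
 [[ 0.3272 -0.8645 -0.3816]
 [-0.5529 -0.5027  0.6646]
 [-0.7663 -0.0065 -0.6424]]
scene scraper [([0.42, -0.322, 0.0], 0.71), ([0.195, -0.336, 0.136], 0.4)]
scene scraper_edge [([0.421, -0.329, 0.228], 0.82)]
top scraper [([0.422, -0.328, 0.002], 0.64)]
top scraper_edge [([0.42, -0.327, 0.227], 0.78), ([0.257, -0.445, 0.246], 0.53)]
```

Emit:
{"fn": "arm_command", "kwargs": {"series": [[1,[0,0,-35],[0,0,0]],[1,[0,0,-35],[0,0,0]],[1,[0,0,-30],[0,0,0]],[1,[0,0,-20],[0,0,0]],[1,[0,0,-8],[0,0,0]],[1,[3,-5,-12],[0,0,0]],[1,[3.5,-6,-13],[0,0,0]],[1,[4,-7,-15],[0,0,0]],[1,[4,-7,-15],[0,0,0]],[1,[0,0,0],[0,0,0]]]}}

```text
time: 8.3
tool_pos: [0.2642, -0.458, 0.0552]
ee_rot: [-2.185, 1.252, 1.01]
wrist_force: [1.2, -0.4, 0.3]
width: 0.0656
gripper_force: 30.0
```

```bash
python3 - <<'E'
from h import *
s=observe();T=Ro.from_rotvec(s['ee_rot']).as_matrix();print(s['time'],s['wrist_force'],T[:,2],s['q'])
d=capture('scene')
t='scraper';print([(np.round(r['at'],3).tolist(),round(r['confidence'],2)) for r in spot_point('scene',t)])
cv2.imwrite('pics/s2.png',cv2.resize(d['image'][190:384,0:260],None,fx=3,fy=3,interpolation=cv2.INTER_CUBIC))
E
```

```text
8.3 [ 1.2467 -0.3837  0.2748] [-0.3804  0.6627 -0.6451] [ 0.9267  0.9823  0.1364  1.3339 -0.1098  1.7043 -1.5201]
[([0.578, -0.521, 0.002], 0.74), ([0.416, -0.322, 0.0], 0.66), ([0.193, -0.334, 0.014], 0.65)]
```

View pics/s2.png

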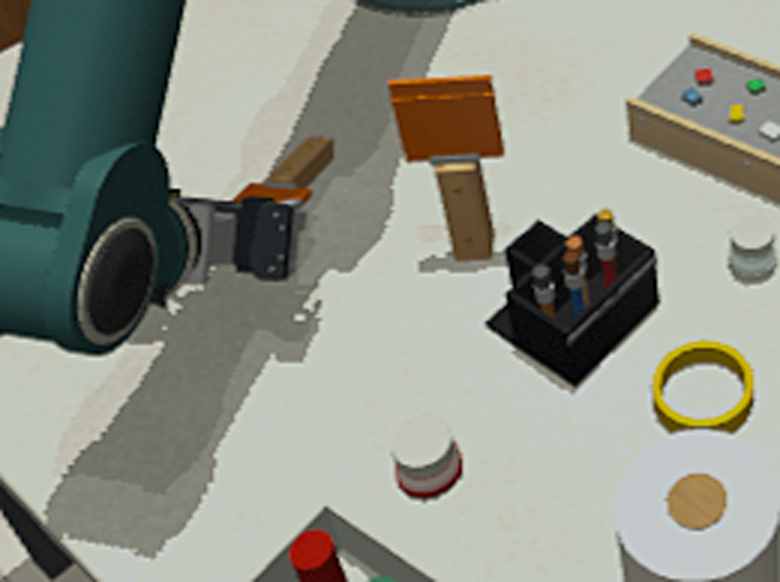

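The scraper (handle at 300,165 in the crop) has pivoted to almost flat, with its butt on the table at about (0.193, -0.334). I'll release it and back off.

Emit:
{"fn": "arm_command", "kwargs": {"series": [[0,[0,0,0],[0,0,0]],[0,[0,0,0],[0,0,0]],[0,[0,0,0],[0,0,0]],[0,[8,-13,13],[0,0,0]],[0,[15,-26,26],[0,0,0]],[0,[10,-17,35],[-5.4,-3.1,0]],[0,[0,0,40],[-5.4,-3.1,0]],[0,[-15,26,35],[-5.4,-3.1,0]],[0,[-22,38,0],[-5.4,-3.1,0]],[0,[-22,38,0],[-5.4,-3.1,0]],[0,[-22,38,0],[-5.4,-3.1,0]],[0,[0,0,0],[-5.4,-3.1,0]]]}}

```text
time: 9.6
tool_pos: [0.2252, -0.3897, 0.2005]
ee_rot: [-2.647, 1.519, 0.216]
wrist_force: [1.0, -1.3, 0.8]
width: 0.0938
gripper_force: 0.0
```

```bash
python3 - <<'E'
from h import *
s=observe();T=Ro.from_rotvec(s['ee_rot']).as_matrix();print(s['time'],s['tool_pos'],'\n',T)
for c in ['scene','top','wrist']:
    d=capture(c)
    for t in ['scraper','scraper_edge']:
        print(c,t,[(np.round(r['at'],3).tolist(),round(r['confidence'],2)) for r in spot_point(c,t)])
cv2.imwrite('pics/w2.png',d['image'])
E
sed -i 's/^s=observe.*$/&\nQ=np.vstack([Q,[0.9099,0.7158,0.154,1.3871,-0.0876,1.9203,-1.5297]]);P=np.vstack([P,[.2491,-.4319,.2363]]);RV=np.vstack([RV,[-2.182,1.251,1.013]])/' kin.py; python3 kin.py
```

```text
9.6 [ 0.2252 -0.3897  0.2005] 
 [[ 0.4979 -0.8634 -0.0811]
 [-0.8518 -0.5045  0.1415]
 [-0.163  -0.0014 -0.9866]]
scene scraper [([0.193, -0.34, 0.014], 0.73)]
scene scraper_edge [([0.421, -0.327, 0.23], 0.72), ([0.277, -0.478, 0.011], 0.66)]
top scraper [([0.192, -0.336, 0.01], 0.57), ([0.423, -0.327, 0.002], 0.55)]
top scraper_edge [([0.423, -0.33, 0.226], 0.66)]
wrist scraper [([0.196, -0.339, 0.01], 0.71), ([0.418, -0.326, -0.002], 0.59)]
wrist scraper_edge [([0.274, -0.481, 0.01], 0.66)]
[ 0.8473  0.2464  0.16    1.9466 -0.0502  1.1207 -1.5813] [ 0.2274 -0.3934  0.1996] 0.0939866196971373
1 0.28572569264917436 [-1.8816 -0.1992  0.9525  0.1797  0.3584  3.68  ]
-1 6.97474452210523e-05 [-0.0534  0.301   0.4842  0.477   0.3007  1.5225]
```

View pics/w2.png

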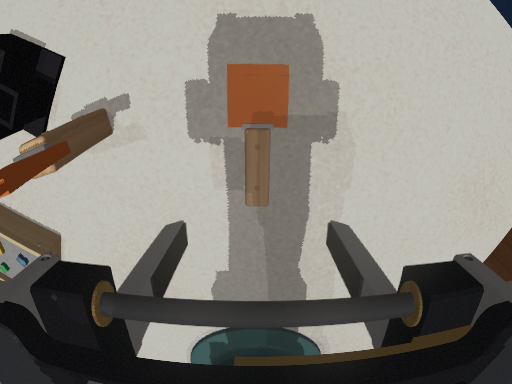

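The wrist view shows the scraper flat, with its handle at (257,165), centred between the fingers and aligned with them. Next I'll regrasp it by the handle.

Emit:
{"fn": "arm_command", "kwargs": {"series": [[0,[-4.5,7,0],[-5.4,-3.1,0]],[0,[-4.5,7,-30],[0,0,0]],[0,[-4.5,7,-40],[0,0,0]],[0,[0,0,-40],[0,0,0]],[0,[0,0,-35],[0,0,0]],[0,[0,0,-20],[0,0,0]],[0,[0,0,-5],[0,0,0]],[1,[0,0,0],[0,0,0]],[1,[0,0,0],[0,0,0]],[1,[0,0,0],[0,0,0]],[1,[0,0,0],[0,0,0]],[1,[0,0,0],[0,0,0]]]}}

```text
time: 11.25
tool_pos: [0.2139, -0.3723, 0.0307]
ee_rot: [-2.699, 1.549, 0.077]
wrist_force: [0.1, 0.3, -0.4]
width: 0.0575
gripper_force: 0.0
```

```bash
sed -i 's/def par.*/def par(d1): return [-.0534,.301,.4842,.477,.3007,1.5225]/' ik.py; python3 - <<'E'
from ik import *
s=observe();q0=np.array(s['q']);T=Ro.from_rotvec(s['ee_rot']).as_matrix();print(s['time'],s['tool_pos'],s['width'],'\n',T)
d=capture('wrist');R=Ro.from_rotvec(d['rvec']).as_matrix();c=-R.T@d['tvec'];print('cam in tool',T.T@(c-s['tool_pos']))
# station frame -> world
yaw=np.radians(7.75);o=np.array([.5129,-.038]);M=np.array([[np.cos(yaw),-np.sin(yaw)],[np.sin(yaw),np.cos(yaw)]])
for tau in (45,50,55):
  for xs in (-.08,.03,.105):
    for ys in (-.028,.028):
      # edge at station (xs,ys,.046); grip 125 back along scraper axis, e=tau
      e=np.radians(tau);zs=np.array([np.cos(yaw)*np.cos(e),np.sin(yaw)*np.cos(e),-np.sin(e)])
      t=tool(7.75,tau)
      p=np.r_[o+M@[xs,ys],.046]-.125*zs-.006*t.as_matrix()[:,2]+[0,0,0]
      q,er,a=ik(p,t,0,q0);print(tau,xs,ys,p,round(er,1),round(a,1),q)
sl=np.array([.4645,.3425,.088]);y=-17.3
for tau in (45,):
  for dep in (-.03,.06):
    zs=np.array([np.cos(np.radians(y))*.707,np.sin(np.radians(y))*.707,-.707]);t=tool(y,tau)
    p=sl+(dep-.125)*zs-.006*t.as_matrix()[:,2];q,er,a=ik(p,t,0,q0);print('rack',dep,p,er,a,q)
E
```

```text
11.25 [ 0.2139 -0.3723  0.0307] 0.05752576598703168 
 [[ 0.5037 -0.8634 -0.029 ]
 [-0.862  -0.5046  0.0494]
 [-0.0573  0.0001 -0.9984]]
cam in tool [ 0.0805  0.0004 -0.1543]
45 -0.08 -0.028 [ 0.354  -0.0879  0.1386] 0.0 0.0 [ 0.2003  0.5641 -0.1864  1.872   0.2338  1.5012 -1.542 ]
45 -0.08 0.028 [ 0.3465 -0.0324  0.1386] 0.0 0.0 [ 0.1447  0.5536 -0.237   1.8993  0.1802  1.4957 -1.6285]
45 0.03 -0.028 [ 0.463  -0.073   0.1386] 0.0 0.0 [ 0.1168  0.7198 -0.1481  1.5786  0.2062  1.6351 -1.5375]
45 0.03 0.028 [ 0.4555 -0.0176  0.1386] 0.0 0.0 [ 0.0644  0.7093 -0.1885  1.6045  0.1639  1.6288 -1.6194]
45 0.105 -0.028 [ 0.5373 -0.0629  0.1386] 0.0 0.0 [ 0.0633  0.8379 -0.1142  1.3498  0.1866  1.7412 -1.523 ]
45 0.105 0.028 [ 0.5298 -0.0074  0.1386] 0.0 0.0 [ 0.0123  0.8263 -0.1497  1.3763  0.1497  1.7343 -1.6027]
50 -0.08 -0.028 [ 0.3623 -0.0867  0.1456] 0.0 0.0 [ 0.1744  0.6191 -0.1715  1.8082  0.2344  1.5964 -1.5456]
50 -0.08 0.028 [ 0.3548 -0.0313  0.1456] 0.0 0.0 [ 0.1214  0.6092 -0.2216  1.835   0.1783  1.5908 -1.6311]
50 0.03 -0.028 [ 0.4713 -0.0719  0.1456] 0.0 0.0 [ 0.0944  0.7756 -0
[... 576 characters left out ...]
5 0.03 -0.028 [ 0.4802 -0.0707  0.1518] 0.0 0.0 [ 0.0736  0.8331 -0.1157  1.4305  0.2074  1.84   -1.5278]
55 0.03 0.028 [ 0.4727 -0.0152  0.1518] 0.0 0.0 [ 0.025   0.8226 -0.157   1.4566  0.1582  1.834  -1.6114]
55 0.105 -0.028 [ 0.5545 -0.0606  0.1518] 0.0 0.0 [ 0.0236  0.9593 -0.0776  1.1773  0.188   1.9615 -1.5025]
55 0.105 0.028 [ 0.547  -0.0051  0.1518] 0.0 0.0 [-0.0242  0.9469 -0.1152  1.2052  0.1434  1.9549 -1.5864]
rack -0.03 [0.3639 0.3738 0.2018] 4.7243759524567055e-05 2.9207667036125377e-05 [-0.2223  0.6306 -0.4591  1.6384 -0.3372  1.4472 -2.4072]
rack 0.06 [0.4247 0.3549 0.1382] 5.1041180991755655e-05 3.124533491176989e-05 [-0.2284  0.7768 -0.3826  1.5284 -0.2897  1.4452 -2.3314]
```

Emit:
{"fn": "arm_command", "kwargs": {"series": [[0.3,[0,0,0],[-7,-4,0]],[0.3,[0,0,0],[0,0,0]],[1,[0,0,-1],[0,0,0]],[1,[0,0,0],[0,0,0]],[1,[0,0,0],[0,0,0]],[1,[0,0,0],[0,0,0]],[1,[0,0,0],[0,0,0]],[1,[0,0,0],[0,0,0]],[1,[0,0,0],[0,0,0]],[1,[0,0,0],[0,0,0]]]}}

```text
time: 12.3
tool_pos: [0.2137, -0.372, 0.0291]
ee_rot: [2.686, -1.542, 0.109]
wrist_force: [-0.4, 0.1, -1.4]
width: 0.0279
gripper_force: 30.0
```

```bash
python3 - <<'E'
from ik import *
s=observe();T=Ro.from_rotvec(s['ee_rot']).as_matrix();print(s['time'],s['tool_pos'],s['width'],s['gripper_force'],s['q'],'\n',T)
d=capture('wrist')
for t in ['scraper','scraper_edge']:
    print(t,[(np.round(r['at'],3).tolist(),round(r['confidence'],2)) for r in spot_point('wrist',t)])
E
```

```text
12.3 [ 0.2137 -0.372   0.0291] 0.027877031750246806 29.98922199010849 [ 0.8637  0.3857  0.1233  2.2869 -0.1032  0.3915 -1.5428] 
 [[ 0.5028 -0.8635  0.0401]
 [-0.8605 -0.5044 -0.0717]
 [ 0.0821  0.0016 -0.9966]]
scraper [([0.418, -0.325, -0.001], 0.85), ([0.192, -0.344, 0.015], 0.65)]
scraper_edge [([0.275, -0.48, 0.014], 0.76)]
```

Emit:
{"fn": "arm_command", "kwargs": {"series": [[1,[0,0,40],[0,0,0]],[1,[0,0,46],[0,0,0]],[1,[0,0,46],[0,0,0]],[1,[0,0,46],[0,0,0]],[1,[0,0,46],[0,0,0]],[1,[0,0,46],[0,0,0]],[1,[18,33,0],[0,0,7.5]],[1,[18,33,0],[0,0,7.5]],[1,[18,33,0],[0,0,7.5]],[1,[18,33,0],[0,0,7.5]],[1,[18,33,0],[0,0,7.5]],[1,[18,33,0],[0,0,7.5]]]}}

```text
time: 13.65
tool_pos: [0.3219, -0.1725, 0.2991]
ee_rot: [3.102, -0.392, 0.128]
wrist_force: [1.2, -0.6, -1.8]
width: 0.0277
gripper_force: 30.0
```

Emit:
{"fn": "arm_command", "kwargs": {"series": [[1,[18,33,0],[0,0,7.5]],[1,[18,33,0],[0,0,7.5]],[1,[18,33,0],[0,0,7.5]],[1,[5,1,0],[-1.05,7.73,0]],[1,[0,0,0],[-1.05,7.73,0]],[1,[0,0,0],[-1.05,7.73,0]],[1,[0,0,0],[-1.05,7.73,0]],[1,[0,0,0],[-1.05,7.73,0]],[1,[0,0,0],[-1.05,7.73,0]],[1,[0,0,0],[-1.05,7.73,0]],[1,[0,0,-40],[0,0,0]],[1,[0,0,-40],[0,0,0]]]}}

```text
time: 14.85
tool_pos: [0.381, -0.0738, 0.2173]
ee_rot: [2.791, 0.192, -1.298]
wrist_force: [0.3, 0.1, -1.9]
width: 0.0275
gripper_force: 30.0
```

```bash
cat > chk.py <<'E'
from ik import *
yaw=np.radians(7.75);o=np.array([.514,-.036]);M=np.array([[np.cos(yaw),-np.sin(yaw)],[np.sin(yaw),np.cos(yaw)]])
s=observe();T=Ro.from_rotvec(s['ee_rot']).as_matrix();tp=np.array(s['tool_pos'])
print(s['time'],tp,'width',s['width'],'F',s['wrist_force'],'az',np.degrees(np.arctan2(T[1,0],T[0,0])),'tilt',np.degrees(np.arccos(-T[2,2])),'roll z of y',T[2,1])
E_=tp+T@[.1224,.0005,.026];print('edge',E_,'station',M.T@(E_[:2]-o))
E
cat > det.py <<'E'
from chk import *
import sys
for c in sys.argv[1:]:
    d=capture(c)
    for t in ['scraper','scraper_edge','station']:
        print(c,t,[(np.round(r['at'],3).tolist(),round(r['confidence'],2)) for r in spot_point(c,t)][:4])
E
python3 det.py scene top wrist
```

```text
14.85 [ 0.381  -0.0738  0.2173] width 0.027462931374697627 F [ 0.2892  0.0799 -1.8633] az 7.867683158082979 tilt 49.89689092045389 roll z of y -0.00011338843623756589
edge [ 0.4394 -0.0662  0.1069] station [-0.078  -0.0199]
scene scraper [([0.344, -0.08, 0.242], 0.85), ([0.416, -0.32, -0.003], 0.57)]
scene scraper_edge [([0.419, -0.327, 0.23], 0.95), ([0.44, -0.065, 0.106], 0.6)]
scene station [([0.515, -0.034, 0.0], 0.69)]
top scraper [([0.421, -0.326, 0.001], 0.53)]
top scraper_edge [([0.421, -0.327, 0.227], 0.53)]
top station [([0.518, -0.04, -0.004], 0.91)]
wrist scraper [([0.343, -0.082, 0.242], 0.9), ([0.42, -0.323, -0.002], 0.74)]
wrist scraper_edge [([0.439, -0.065, 0.11], 0.71)]
wrist station []
```

Emit:
{"fn": "arm_command", "kwargs": {"series": [[1,[0,0,-35],[0,0,0]],[1,[0,0,-20],[0,0,0]],[1,[0,0,-5],[0,0,0]],[1,[0,0,0],[0,0,0]],[1,[8,1.1,0],[0,0,0]],[1,[14,1.9,0],[0,0,0]],[1,[14,1.9,0],[0,0,0]],[1,[14,1.9,0],[0,0,0]],[1,[14,1.9,0],[0,0,0]],[1,[14,1.9,0],[0,0,0]],[1,[14,1.9,0],[0,0,0]],[1,[14,1.9,0],[0,0,0]]]}}

```text
time: 16.65
tool_pos: [0.4881, -0.0594, 0.1603]
ee_rot: [2.792, 0.191, -1.296]
wrist_force: [-0.1, 0.4, -2.1]
width: 0.0278
gripper_force: 30.0
```

```bash
python3 chk.py
```

```text
16.65 [ 0.4881 -0.0594  0.1603] width 0.02780646324045566 F [-0.0821  0.4352 -2.0569] az 7.819677642288065 tilt 49.79084753149962 roll z of y 0.0003237585096778281
edge [ 0.5468 -0.0519  0.05  ] station [ 0.0303 -0.0202]
```

Emit:
{"fn": "arm_command", "kwargs": {"series": [[1,[5,0.7,-2],[0,0,0]],[1,[14,1.9,0],[0,0,0]],[1,[14,1.9,0],[0,0,0]],[1,[14,1.9,0],[0,0,0]],[1,[14,1.9,0],[0,0,0]],[1,[10,1.4,0],[0,0,0]],[1,[6,0.8,0],[0,0,0]],[1,[0,0,0],[0,0,0]],[1,[-5,-0.7,25],[0,0,0]],[1,[-30,-4,10],[0,0,0]]]}}

```text
time: 17.65
tool_pos: [0.5295, -0.0534, 0.193]
ee_rot: [2.792, 0.192, -1.295]
wrist_force: [0.7, 0.4, -1.2]
width: 0.0279
gripper_force: 30.0
```

```bash
python3 - <<'E'
from chk import *
d=capture('wrist');cv2.imwrite('pics/w3.png',d['image'])
d=capture('scene')
cv2.imwrite('pics/s3.png',np.hstack([cv2.resize(d['image'][190:280,200:310],(550,450),interpolation=cv2.INTER_CUBIC)]))
E
```

```text
17.65 [ 0.5295 -0.0534  0.193 ] width 0.027874989026318426 F [ 0.6699  0.4162 -1.2231] az 7.873269959189185 tilt 49.76884615668777 roll z of y -0.0001419050385816356
edge [ 0.5882 -0.0457  0.0828] station [ 0.0722 -0.0196]
```

View pics/s3.png

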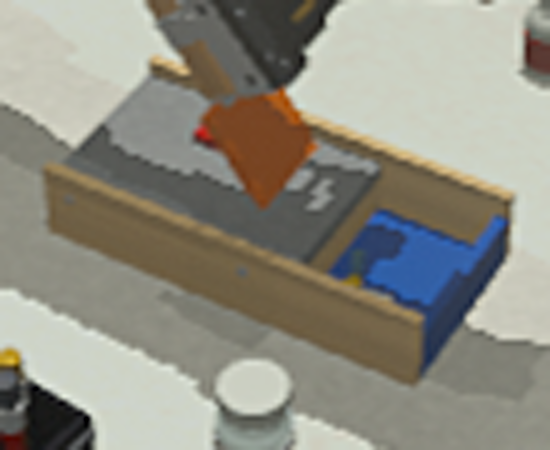

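The scene crop shows yellow (355,280) and another chip already in the tray, with red (205,135) left on the board. I'll sweep the second lane.

Emit:
{"fn": "arm_command", "kwargs": {"series": [[1,[-38.5,4.8,0],[0,0,0]],[1,[-38.5,4.8,0],[0,0,0]],[1,[-38.5,4.8,0],[0,0,0]],[1,[-38.5,4.8,0],[0,0,0]],[1,[0,0,-15],[0,0,0]],[1,[0,0,-14],[0,0,0]],[1,[0,0,-5],[0,0,0]],[1,[0,0,0],[0,0,0]],[1,[0,0,0],[0,0,0]]]}}

```text
time: 18.65
tool_pos: [0.3753, -0.0346, 0.1578]
ee_rot: [2.791, 0.191, -1.298]
wrist_force: [0.0, 0.5, -2.6]
width: 0.0276
gripper_force: 30.0
```

```bash
python3 chk.py
```

```text
18.65 [ 0.3753 -0.0346  0.1578] width 0.027566070225359444 F [ 0.0345  0.527  -2.6261] az 7.838942343816986 tilt 49.88434046116913 roll z of y -0.00010181539641766074
edge [ 0.4338 -0.0271  0.0475] station [-0.0783  0.0197]
```

Emit:
{"fn": "arm_command", "kwargs": {"series": [[1,[8,1.1,0],[0,0,0]],[1,[14,1.9,0],[0,0,0]],[1,[15,2,0],[0,0,0]],[1,[15,2,0],[0,0,0]],[1,[15,2,0],[0,0,0]],[1,[15,2,0],[0,0,0]],[1,[15,2,0],[0,0,0]],[1,[15,2,0],[0,0,0]],[1,[15,2,0],[0,0,0]],[1,[15,2,0],[0,0,0]],[1,[15,2,0],[0,0,0]],[1,[15,2,0],[0,0,0]]]}}

```text
time: 19.85
tool_pos: [0.5479, -0.0115, 0.1581]
ee_rot: [2.791, 0.191, -1.297]
wrist_force: [0.3, 0.3, -0.8]
width: 0.0273
gripper_force: 30.0
```

Emit:
{"fn": "arm_command", "kwargs": {"series": [[1,[8,1.1,0],[0,0,0]],[1,[0,0,0],[0,0,0]],[1,[-4,-0.5,25],[0,0,0]],[1,[-38,-5,20],[0,0,0]],[1,[-38,-5,20],[0,0,0]],[1,[-38,-5,20],[0,0,0]],[1,[-38,-5,0],[0,0,0]],[1,[0,0,0],[0,0,0]]]}}

```text
time: 20.65
tool_pos: [0.3948, -0.0318, 0.2443]
ee_rot: [2.79, 0.19, -1.299]
wrist_force: [1.6, -0.3, -1.6]
width: 0.028
gripper_force: 30.0
```

```bash
python3 - <<'E'
from chk import *
d=capture('wrist');a=cv2.resize(d['image'],(400,300))
d=capture('scene');b=cv2.resize(d['image'][190:280,200:310],(367,300),interpolation=cv2.INTER_CUBIC)
d=capture('top');c=cv2.resize(d['image'][140:230,230:310],(267,300),interpolation=cv2.INTER_CUBIC)
im=np.zeros((600,800,3),np.uint8);im[:300,:400]=a;im[:300,400:767]=b;im[300:,:267]=c
cv2.imwrite('pics/m4.png',im)
print([(np.round(r['at'],3).tolist(),round(r['confidence'],2)) for r in spot_point('top','chip0')])
E
```

```text
20.65 [ 0.3948 -0.0318  0.2443] width 0.02797306130615557 F [ 1.5591 -0.3011 -1.5672] az 7.71969950703194 tilt 49.938276989099236 roll z of y 0.0012837146191386553
edge [ 0.4532 -0.0245  0.1339] station [-0.0587  0.0196]
[]
```

View pics/m4.png

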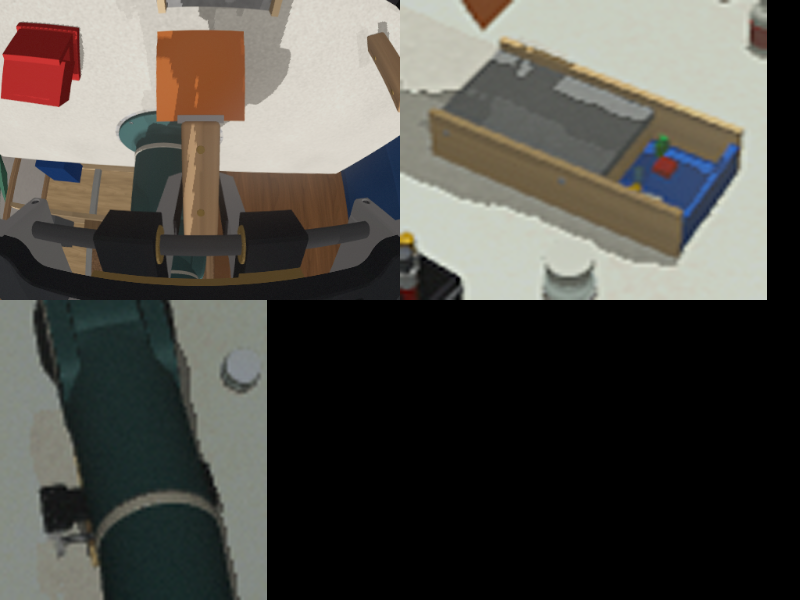

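The scene panel of the composite (upper right) shows an empty board, with red, green and yellow in the blue tray. Blue and white aren't clearly visible, so I'll check those from the top camera once the arm moves away. Now heading to the rack.

Emit:
{"fn": "arm_command", "kwargs": {"series": [[1,[0,10,30],[0,0,-2.5]],[1,[-4,37,26],[0,0,-2.5]],[1,[-4,40,0],[0,0,-2.5]],[1,[-4,40,0],[0,0,-2.5]],[1,[-4,40,0],[0,0,-2.5]],[1,[-4,40,0],[0,0,-2.5]],[1,[-4,40,0],[0,0,-2.5]],[1,[-4,40,0],[0,0,-2.5]],[1,[-4,40,0],[0,0,-2.5]],[1,[-3,40,0],[0,0,-2.6]],[1,[-3,40,0],[-1.43,-4.6,0]],[1,[0,0,0],[-1.43,-4.6,0]]]}}

```text
time: 22.05
tool_pos: [0.3593, 0.3804, 0.2987]
ee_rot: [-2.826, 0.421, 1.035]
wrist_force: [-0.8, -0.7, -1.4]
width: 0.0278
gripper_force: 30.0
```

```bash
python3 - <<'E'
from chk import *
for c in ['top','scene','wrist']:
    d=capture(c)
    for t in ['rack_slot','rack','scraper_edge','scraper']:
        print(c,t,[(np.round(r['at'],3).tolist(),round(r['confidence'],2)) for r in spot_point(c,t)][:3])
    if c=='wrist': continue
    # chip colours in the station region, on plane .05 and .012
    hsv=cv2.cvtColor(d['image'],cv2.COLOR_BGR2HSV).astype(int);H,S,V=hsv[...,0],hsv[...,1],hsv[...,2]
    g=np.mgrid[0:384,0:512];uv=np.c_[g[1].ravel(),g[0].ravel()]
    W=(onplane(d,uv,.05)[:,:2]-o)@M;W=W.reshape(384,512,2)
    x,y=W[...,0],W[...,1];ins=(x>-.09)&(x<.175)&(abs(y)<.054)
    for n,m in dict(red=((H<8)|(H>172))&(S>130),yel=(H>22)&(H<35)&(S>120),grn=(H>45)&(H<80)&(S>90),blu=(H>95)&(H<125)&(S>60)&(x<.08),wht=(V>150)&(S<40)).items():
        k=ins&m
        if k.sum(): print(c,n,k.sum(),x[k].mean().round(3),y[k].mean().round(3),'board px',(k&(x<.085)).sum())
    if c=='top':
        t1=cv2.resize(d['image'][140:230,235:305],(467,600),interpolation=cv2.INTER_CUBIC)
    else:
        b=cv2.resize(d['image'][200:270,205:310],(333,222),interpolation=cv2.INTER_CUBIC)
im=np.zeros((600,800,3),np.uint8);im[:,:467]=t1;im[:222,467:]=b
im[240:490,467:]=cv2.resize(d['image'],(333,250));cv2.imwrite('pics/m5.png',im)
E
```

```text
22.05 [0.3593 0.3804 0.2987] width 0.027813501853960875 F [-0.77   -0.6593 -1.4321] az -16.90322775742466 tilt 40.24265433646846 roll z of y -0.0017056147559624951
edge [0.4325 0.3577 0.1998] station [-0.0277  0.4011]
top rack_slot [([0.576, -0.517, -0.003], 0.29)]
top rack [([0.572, 0.51, -0.002], 0.21)]
top scraper_edge [([0.42, -0.328, 0.227], 0.48)]
top scraper [([0.421, -0.324, 0.001], 0.82), ([0.319, 0.391, 0.313], 0.71)]
top red 14 0.119 0.024 board px 0
top yel 11 0.111 -0.027 board px 0
top grn 9 0.106 0.043 board px 0
scene rack_slot [([0.289, 0.223, 0.09], 0.93), ([0.466, 0.341, 0.089], 0.89)]
scene rack [([0.631, 0.002, 0.016], 0.67), ([0.312, 0.211, -0.002], 0.63), ([0.49, 0.334, 0.003], 0.57)]
scene scraper_edge [([0.436, 0.354, 0.195], 0.91)]
scene scraper [([0.324, 0.388, 0.316], 0.89), ([0.42, -0.324, 0.002], 0.65)]
scene red 26 0.142 -0.011 board px 0
scene yel 6 0.13 -0.049 board px 0
scene grn 16 0.125 0.013 board px 0
scene wht 73 -0.036 -0.022 board px 65
wrist rack_slot [([0.289, 0.221, 0.085], 0.79)]
wrist rack [([0.313, 0.211, 0.0], 0.56)]
wrist scraper_edge [([0.434, 0.352, 0.198], 0.71)]
wrist scraper [([0.324, 0.381, 0.317], 0.73)]
```

View pics/m5.png

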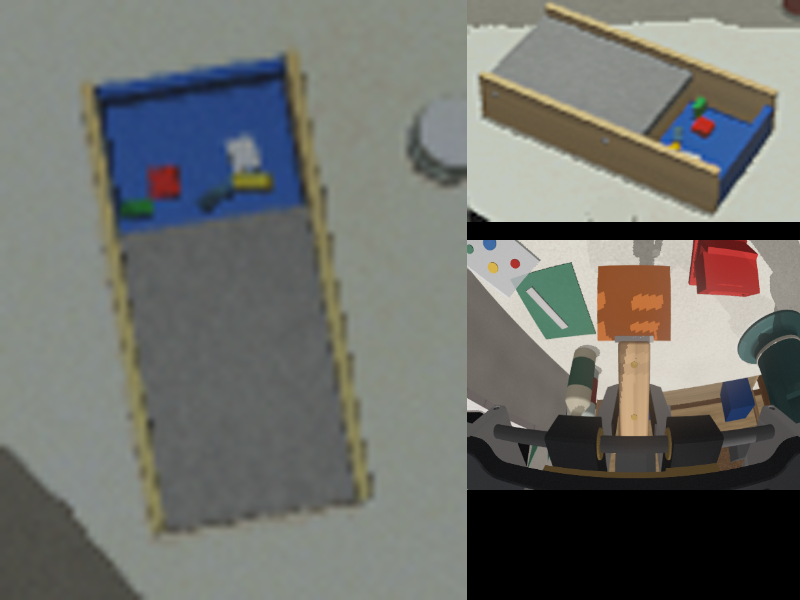

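The last view shows all five chips in the tray: red (163,180), green (135,208), blue (213,197), white (243,155) and yellow (250,182). The slot leaves only about 3 mm of play each way along y, so I'll step aside and measure it with the wrist camera.

Emit:
{"fn": "arm_command", "kwargs": {"series": [[1,[-12,28,0],[0,0,0]],[1,[-12,28,0],[0,0,0]],[1,[-12,30,0],[0,0,0]],[1,[0,0,0],[0,0,0]]]}}

```text
time: 23.2
tool_pos: [0.3216, 0.4651, 0.2995]
ee_rot: [-2.825, 0.421, 1.038]
wrist_force: [-0.9, 0.2, -1.2]
width: 0.0279
gripper_force: 30.0
```

```bash
cat > avg.py <<'E'
from chk import *
import sys
n=int(sys.argv[1])
for c in sys.argv[2:]:
    A={'rack_slot':[],'rack':[],'scraper_edge':[],'scraper':[]}
    bp=E_-.165*(T@Ro.from_euler('y',4.7,degrees=True).as_matrix().T@np.array([1,0,0]))
    ref={'rack_slot':[.465,.343,.0885],'rack':[.4885,.333,0],'scraper_edge':E_,'scraper':bp}
    for i in range(n):
        capture(c)
        for t in A:
            for r in spot_point(c,t):
                if np.linalg.norm(np.array(r['at'])-ref[t])<.03: A[t].append(r['at']);break
    for t,v in A.items():
        if v: print(c,t,len(v),np.mean(v,0),'sd',np.std(v,0),'ref',np.array(ref[t]))
E
python3 avg.py 6 wrist scene top
```

```text
23.2 [0.3216 0.4651 0.2995] width 0.027886686954803317 F [-0.8536  0.2161 -1.1553] az -16.900119355627726 tilt 40.355888950520814 roll z of y -0.0012468090033478652
edge [0.3946 0.4425 0.2005] station [-0.0538  0.4902]
wrist scraper_edge 6 [0.3965 0.4384 0.1996] sd [0.002  0.0022 0.0015] ref [0.3946 0.4425 0.2005]
wrist scraper 6 [0.2881 0.4699 0.3151] sd [0.0017 0.002  0.0009] ref [0.2831 0.4763 0.3172]
scene rack_slot 6 [0.4646 0.3411 0.0875] sd [0.0016 0.0012 0.0013] ref [0.465  0.343  0.0885]
scene rack 6 [0.4902 0.3352 0.0035] sd [0.0011 0.0009 0.001 ] ref [0.4885 0.333  0.    ]
scene scraper_edge 5 [0.3979 0.4397 0.1981] sd [0.0015 0.0013 0.0015] ref [0.3946 0.4425 0.2005]
scene scraper 6 [0.2876 0.4722 0.3169] sd [0.0014 0.0011 0.0018] ref [0.2831 0.4763 0.3172]
top rack_slot 5 [0.4671 0.3455 0.0885] sd [0.0013 0.0004 0.0017] ref [0.465  0.343  0.0885]
top rack 6 [ 0.4858  0.3325 -0.0004] sd [0.0015 0.0013 0.0007] ref [0.4885 0.333  0.    ]
top scraper_edge 5 [0.399  0.4392 0.1982] sd [0.0018 0.0021 0.0012] ref [0.3946 0.4425 0.2005]
top scraper 6 [0.2836 0.4721 0.3137] sd [0.001  0.0009 0.0026] ref [0.2831 0.4763 0.3172]
```

Emit:
{"fn": "arm_command", "kwargs": {"series": [[1,[-7,-23,0],[0,0,-0.7]],[1,[-7.4,-23,0],[0,0,0]],[1,[-7,-22.8,0],[0,0,0]],[1,[17,-5.5,-25],[0,0,0]],[1,[17,-5,-25],[0,0,0]],[1,[17,-5,-20],[0,0,0]],[1,[18.2,-6,-19],[0,0,0]],[1,[0,0,0],[0,0,0]],[1,[0,0,0],[0,0,0]]]}}

```text
time: 28.6
tool_pos: [0.3723, 0.3719, 0.2102]
ee_rot: [-2.818, 0.446, 1.034]
wrist_force: [-0.1, -0.2, -1.1]
width: 0.0279
gripper_force: 30.0
```

```bash
python3 avg.py 4 wrist scene
```

```text
28.6 [0.3723 0.3719 0.2102] width 0.027909347226219024 F [-0.1094 -0.1534 -1.0539] az -17.98577229313239 tilt 40.294069226472786 roll z of y 0.0002681281840825056
edge [0.4449 0.3477 0.1112] station [-0.0167  0.3896]
wrist scraper_edge 4 [0.4453 0.3479 0.1117] sd [0.001  0.0013 0.0006] ref [0.4449 0.3477 0.1112]
wrist scraper 4 [0.3359 0.3797 0.2273] sd [0.001  0.0014 0.0008] ref [0.334  0.3838 0.2279]
scene rack_slot 4 [0.4638 0.3399 0.0885] sd [0.0009 0.0011 0.001 ] ref [0.465  0.343  0.0885]
scene rack 4 [0.4916 0.3354 0.0023] sd [0.0006 0.0007 0.0011] ref [0.4885 0.333  0.    ]
scene scraper_edge 3 [0.4448 0.3476 0.1093] sd [0.0004 0.0006 0.0012] ref [0.4449 0.3477 0.1112]
scene scraper 4 [0.3354 0.3825 0.2292] sd [0.0022 0.0008 0.0008] ref [0.334  0.3838 0.2279]
```

Emit:
{"fn": "arm_command", "kwargs": {"series": [[1,[5.4,-1.7,-5.7],[0,0,0]],[1,[5.4,-1.7,-5.7],[0,0,0]],[1,[5.4,-1.7,-5.7],[0,0,0]],[1,[5.4,-1.7,-5.7],[0,0,0]],[1,[5.4,-1.7,-5.7],[0,0,0]],[1,[0,0,0],[0,0,0]]]}}

```text
time: 31.2
tool_pos: [0.4001, 0.3626, 0.1806]
ee_rot: [-2.818, 0.447, 1.034]
wrist_force: [-0.1, -0.6, -1.2]
width: 0.0278
gripper_force: 30.0
```

```bash
python3 chk.py
```

```text
31.2 [0.4001 0.3626 0.1806] width 0.02784428849256006 F [-0.058  -0.5913 -1.2104] az -18.06525921461396 tilt 40.28629551686992 roll z of y 0.0011087130181676313
edge [0.4727 0.3384 0.0816] station [0.0096 0.3765]
```

Emit:
{"fn": "arm_command", "kwargs": {"series": [[1,[3.4,-1.1,-3.5],[0,0,0]],[1,[3.4,-1.1,-3.5],[0,0,0]],[1,[3.4,-1.1,-3.5],[0,0,0]],[1,[0,0,0],[0,0,0]]]}}

```text
time: 31.6
tool_pos: [0.41, 0.3595, 0.1706]
ee_rot: [-2.818, 0.446, 1.033]
wrist_force: [0.3, -0.1, -1.7]
width: 0.0276
gripper_force: 30.0
```

```bash
python3 chk.py
```

```text
31.6 [0.41   0.3595 0.1706] width 0.027592101351315308 F [ 0.2793 -0.0589 -1.707 ] az -18.01692686284552 tilt 40.2591871407915 roll z of y 0.0006346175561174755
edge [0.4827 0.3353 0.0717] station [0.0191 0.3722]
```

Emit:
{"fn": "arm_command", "kwargs": {"series": [[1,[3.4,-1.1,-3.5],[0,0,0]],[1,[3.4,-1.1,-3.5],[0,0,0]],[1,[3.4,-1.1,-3.5],[0,0,0]],[1,[3.4,-1.1,-3.5],[0,0,0]],[1,[3.4,-1.1,-3.5],[0,0,0]],[1,[3.4,-1.1,-3.5],[0,0,0]],[1,[0,0,0],[0,0,0]]]}}

```text
time: 32.3
tool_pos: [0.4304, 0.3529, 0.1495]
ee_rot: [-2.818, 0.446, 1.033]
wrist_force: [-0.7, 0.3, -1.7]
width: 0.0277
gripper_force: 30.0
```

```bash
python3 chk.py
```

```text
32.3 [0.4304 0.3529 0.1495] width 0.02769029301995778 F [-0.6902  0.3236 -1.7368] az -18.022109403032623 tilt 40.269153939784545 roll z of y 0.000681017847370527
edge [0.5031 0.3287 0.0506] station [0.0384 0.3629]
```

Emit:
{"fn": "arm_command", "kwargs": {"series": [[1,[1.4,-0.4,-1.4],[0,0,0]],[1,[1.4,-0.4,-1.4],[0,0,0]],[1,[1.4,-0.4,-1.4],[0,0,0]],[1,[1.4,-0.4,-1.4],[0,0,0]],[1,[0,0,0],[0,0,0]]]}}

```text
time: 32.8
tool_pos: [0.4351, 0.3522, 0.145]
ee_rot: [-2.817, 0.444, 1.035]
wrist_force: [-3.6, 1.2, 5.2]
width: 0.028
gripper_force: 30.0
```

```bash
python3 chk.py
```

```text
32.8 [0.4351 0.3522 0.145 ] width 0.028026113898449646 F [-3.5954  1.1682  5.1786] az -17.907089830355993 tilt 40.339253029597046 roll z of y -0.0002815000622184982
edge [0.5078 0.3282 0.0459] station [0.0429 0.3617]
```

Emit:
{"fn": "arm_command", "kwargs": {"series": [[0,[0,0,0],[0,0,0]],[0,[0,0,0],[0,0,0]],[0,[0,0,0],[0,0,0]],[0,[0,0,0],[0,0,0]],[0,[6,-2,8],[0,0,0]],[0,[12,-4,15],[0,0,0]],[0,[12,-4,15],[0,0,0]],[0,[18,-6,23],[0,0,0]],[0,[0,0,40],[0,0,0]],[0,[0,0,40],[0,0,0]],[0,[-20,-30,20],[0,0,0]],[0,[0,0,0],[0,0,0]]]}}

```text
time: 34.0
tool_pos: [0.4643, 0.3034, 0.3092]
ee_rot: [-2.819, 0.448, 1.025]
wrist_force: [0.1, -0.0, -0.1]
width: 0.0941
gripper_force: 0.0
```

```bash
python3 - <<'E'
from h import *
s=observe();print(s['time'],s['tool_pos'],s['width'],s['wrist_force'])
for c in ['scene','top','wrist']:
    d=capture(c)
    for t in ['scraper','rack_slot','white_jar','cream_bottle','glue_bottle','paint_bottle']:
        print(c,t,[(np.round(r['at'],3).tolist(),round(r['confidence'],2)) for r in spot_point(c,t)][:2])
E
```

```text
34.0 [0.4643 0.3034 0.3092] 0.09409602599040644 [ 0.0792 -0.0028 -0.0656]
scene scraper [([0.417, -0.323, -0.002], 0.88)]
scene rack_slot [([0.286, 0.216, 0.089], 0.94), ([0.465, 0.34, 0.089], 0.65)]
scene white_jar [([0.653, -0.168, -0.006], 0.75)]
scene cream_bottle [([0.723, 0.326, -0.003], 0.87), ([0.61, 0.016, 0.013], 0.35)]
scene glue_bottle [([0.577, 0.514, -0.003], 0.72), ([0.612, 0.019, 0.016], 0.16)]
scene paint_bottle [([0.603, 0.226, -0.002], 0.58)]
top scraper [([0.424, -0.326, 0.001], 0.68), ([0.386, 0.367, 0.15], 0.6)]
top rack_slot [([0.288, 0.221, 0.087], 0.76), ([0.468, 0.346, 0.089], 0.62)]
top white_jar [([0.655, -0.166, -0.006], 0.44)]
top cream_bottle []
top glue_bottle [([0.573, 0.512, -0.005], 0.53)]
top paint_bottle []
wrist scraper [([0.386, 0.363, 0.151], 0.83)]
wrist rack_slot [([0.29, 0.219, 0.087], 0.86), ([0.467, 0.338, 0.089], 0.84)]
wrist white_jar []
wrist cream_bottle []
wrist glue_bottle [([0.575, 0.513, 0.001], 0.85)]
wrist paint_bottle []
```

```bash
python3 -c "
from rig import *
print(job.hand_in())"
```

```text
the job is handed in; nothing more can be done
None
```

I handed the job in at about 34 s: all five chips are in the catch tray and the scraper is fully down in the wooden rack's slot and released, though its handle sags an estimated 0.1 rad (limit 0.15). The white jar and the glue, paint and cream bottles measured where they started; the red jar and tape roll I didn't re-measure, and the hand-in returned no verdict.

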